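Nest the clip cups and hold the box open for them

TASK

Stand the copper cup inside the steel cup, leaving the steel cup standing where it is, and let go of them. Then lift the lid of the walnut box by its brass knob and hold it open at 60 degrees so that I can put the nested pair away; finish while still holding the knob, because the lid falls shut if it is let go. Do not disturb the other things on the desk.

Things in the scene. Friction and masses are not known exactly. Their poses are not given: they have to be found in the camera images.
- steel_cup: loose round open cup of bright grey steel, 90 g, standing upright; cone-shaped wall 2 mm thick, 36 mm tall, 60 mm across the rim outside, 36 mm across the foot; solid bottom, inner floor 12 mm above the foot. Origin at the centre of the underside, z up along the cup's axis
- copper_cup: loose round open cup of reddish copper, same shape and size as the steel cup (36 mm tall, rim 60 mm, foot 36 mm, inner floor 12 mm up; weight within 0.7 to 1.4 times 90 g). Standing fully inside the steel cup its foot rests on that cup's inner floor, 12 mm above the steel cup's foot, with under 2 mm of play all round. Origin at the centre of the underside, z up along the axis
- humidor: walnut box fixed to the desk, 140 x 194 x 79 mm (x, y, z) with the lid shut. Origin at the centre of its underside; x points from the front (lip and knob side) to the back (hinge side), y along the hinge, z up
- humidor_lid (a joint): lid of the walnut box: 133 x 194 x 18 mm, its top 79 mm above the desk when shut. 0 = shut, grows as it opens upward and back, 1.047 = 60 degrees; opens to 1.66. It weighs about 0.25 kg; light, slightly damped hinge without spring: the lid falls shut if let go below about 1.4
- lid_knob (a point): brass ball knob on top of the lid near its front edge, ball 18 mm in diameter on an 8 mm stem. This point is the ball's centre, 25 mm above the lid's top, 104 mm above the desk when shut, on the box's middle line (x = -48 mm, y = 0 in the box's frame). Its axes are parallel to the box's when the lid is shut and turn with the lid; seen from the hinge axis the ball's centre lies 116 mm to the front and 44 mm up when shut
- lid_hinge (a point): point in the middle of the lid's hinge axis, fixed to the box at x = 68 mm, y = 0, z = 60 mm of its frame; the hinge axis is the box's y
- ink_bottle: bystander: dark blue ink bottle with black cap, 62 mm across, 60 mm tall, behind the cups. Origin at the centre of its underside
- card_case: bystander: flat dark red leather card case, 65 x 92 x 24 mm, in front of the walnut box. Origin at the centre of its underside
- stamp_box: bystander: small whitish box, 36 x 54 x 25 mm, behind the cups to the right. Origin at the centre of its underside
Not all that is in view belongs to the job. Of the things like the steel_cup, leave any that is pink or red; of the rest the smaller one is meant.

How it is judged:
By the outcome, as a careful person would: the job done as asked, in the order asked, and still so for the second after the job is handed in, while the arm keeps its last pose, push and grip.
It also fails if it takes over 51 s, if anything falls off the work surface, if the arm or the gripper's body presses on something with over 40 N, if the wrist force passes 120 N, or if a joint passes its speed limit or range.

ROBOT

A 6-joint arm with a two-finger parallel gripper is mounted at the origin on the work surface; the furniture and walls round the work are solid. World frame = base frame: x ahead of the robot, y to its left, z up, the work surface at z = 0. Lengths are in m, angles in rad, forces in N, time in s.
With the tool pointing down it reaches from about 0.375 to 0.9 m from the base axis. Payload 3.1 kg.
Tool frame: the origin (TCP) lies midway between the tips of the shut fingers; the grasp point (between the pads) lies 19 mm behind it; z points along the fingers, y is the line along which they close (so a half turn about z gives the same grasp; the last joint's range is limited). The gripper opens to 87 mm and grips with 3 to 60 N. Pads are 19 mm wide; open, the fingers measure 117 mm over their backs; the gripper's body (75 mm by 190 mm) begins 51 mm behind the grasp point.
Start: joints at [-1.522, 0.527, 1.433, -0, 1.181, -0.178], TCP at [0.141, -0.609, 0.223] pointing down, gripper open.
Joint ranges: [-3.08, 3.08], [-0.75, 2.2], [0.22, 2.44], [-1.43, 4.57], [0, 2.65], [-2.85, 2.85]. Speed limits (rad/s): [2.79, 2.79, 3.14, 3.14, 3.14, 3.14].

INTERFACE

Orientations are given as a unit quaternion [x, y, z, w].
In Python, from rig import status, imaging, order gives the robot as it stands.
- The arm moves only by the tool arm_command, never from a script. Its argument "deltas" is one flat list of numbers, 5 for each row, row after row: the opening, from -1 (shut) to 1 (fully open), so that 0 is half open, then the shift along the tool's x, y, z in m, then the turn about the tool's z in rad. In form: [gripper, tx, ty, tz, roll, gripper, tx, ty, tz, roll, ...]. A call has 1 to 12 rows; each row shifts and turns the commanded pose from where the row before left it, along the tool's axes as they then stand; what a row does not reach is not made up. A row lasts 1/8 s, in which the tool goes at most 62.5 mm and 10.7 degrees, less where a joint would pass 70% of its speed; a pose out of reach is approached as far as the arm can. A call with a gripper value outside its range is refused whole. The fingers move at their own pace and stop on an object; "newtons" is the grip in N (left out, the last holds). Time passes only in rows, so rows that do not move let the fingers close. It gives the time, the measured TCP pose, the force, the opening and the grip force at its end, in the units of the state.
- status.get_obs(): the state, without advancing time (a new reading comes with each control period).
- imaging.camera(name): name is "scene" or "top" or "wrist"; returns (picture, depth): 384x512x3 uint8, red, green, blue; 384x512 float32, m along the optical axis (not along the pixel's ray), 0 where there is no reading.
- imaging.camera_params(name): a dict with "intrinsics" (3x3 intrinsics, pixels), "camera_from_world" (4x4, takes a point from world to camera coordinates). Camera axes: x right, y up, looking along -z (the intrinsics and any distortion apply to the point x, -y, -z); pixel columns grow to the right and rows downward; lengths in m; the calibration is good to about 2 mm. A picture is of the moment at which its call begins: read the wrist's pose just before it. camera_params takes no time and is no camera call; for the wrist camera it gives the pose at the moment of the call.
- order.hand_in(): hands the job in; it is judged then, once.
The state is a dict: "time": time; "q": joint angles; "joint_velocities": joint speeds; "joint_torque": joint torques, N m; "position": TCP position; "tool_rot": TCP orientation; "ft_force": force on the tool from outside, world axes, zero at the start; "moment": the same for the moment, N m; "grip_width": finger opening in m; "grip_force": force on a finger pad.
Only numpy, scipy, OpenCV 4.12 (cv2) and the standard library are available. Lean on these libraries where they do the work, as an engineer would, in place of code of your own. Each camera call takes 0.05 s, during which the arm holds its last target. There are 200 camera calls.

## Working session

There is one attempt and no reset: what is moved stays moved. The work goes in short steps, Python scripts to look and compute and a tool call to move; the robot and the scene stay as the last step left them, time stands still between calls to the robot, and variables do not carry over. Pictures are saved under pics/ and viewed, at most 10 in all, crops included, and the job is handed in when it is done.

Besides the shell and the picture viewer there is one more tool, called after ">>>" by a JSON object that holds its "method" and its "body", one argument or row to a line. arm_command: Moves the arm, as the interface text tells. Its arguments: {"type":"object","properties":{"deltas":{"type":"array"},"newtons":{"type":"number"}},"required":["deltas"]}

```bash
mkdir -p pics; cat > h.py <<'E'
import numpy as np, cv2
from rig import status, imaging, order
def grab(n,name):
    P=imaging.camera_params(n); im,d=imaging.camera(n)
    np.savez(f'pics/{name}.npz',im=im,d=d,K=P['intrinsics'],T=P['camera_from_world'])
    cv2.imwrite(f'pics/{name}.png',im[:,:,::-1]); return im,d,P
def load(name):
    z=np.load(f'pics/{name}.npz'); return z['im'],z['d'],{'intrinsics':z['K'],'camera_from_world':z['T']}
def world(u,v,d,P):
    K=np.array(P['intrinsics']);T=np.linalg.inv(np.array(P['camera_from_world']))
    u,v,d=map(np.asarray,(u,v,d))
    c=np.stack([(u-K[0,2])/K[0,0]*d,-(v-K[1,2])/K[1,1]*d,-d,np.ones_like(d,dtype=float)],-1)
    return (c@T.T)[...,:3]
def plane(u,v,z,P):
    a=world(u,v,np.ones_like(np.asarray(u,float)),P);o=np.linalg.inv(np.array(P['camera_from_world']))[:3,3]
    r=a-o; return o+r*((z-o[2])/r[...,2:3])
E
python3 - <<'E'
from h import *
for n in('scene','top'):
    im,d,P=grab(n,n+'0'); print(n,{k:v for k,v in P.items() if k!='camera_from_world'},np.linalg.inv(P['camera_from_world'])[:3].round(3).tolist())
print(status.get_obs())
E
```

```text
scene {'intrinsics': array([[422.71451654,   0.        , 248.98739467],
       [  0.        , 422.71451654, 191.60662738],
       [  0.        ,   0.        ,   1.        ]])} [[-0.636, 0.358, -0.684, -0.204], [-0.771, -0.321, 0.55, 0.536], [-0.023, 0.877, 0.48, 0.615]]
top {'intrinsics': array([[475.52122369,   0.        , 247.8586227 ],
       [  0.        , 475.52122369, 184.17810072],
       [  0.        ,   0.        ,   1.        ]])} [[0.01, 0.997, -0.07, 0.41], [-1.0, 0.01, -0.009, -0.055], [-0.008, 0.071, 0.997, 1.249]]
{'time': 0.1, 'q': array([-1.52150918e+00,  5.28354177e-01,  1.43376071e+00,  6.80252021e-07,
        1.18143232e+00, -1.78480007e-01]), 'joint_velocities': array([-0.00088077, -0.00082876, -0.00205734,  0.00083377,  0.00270657,
       -0.00086096]), 'joint_torque': array([-3.14332392e-04, -4.40985918e+01, -1.77151251e+01,  6.34734565e-02,
        5.34281856e-02, -4.29120325e-05]), 'position': array([ 0.14113481, -0.60817801,  0.22168548]), 'tool_rot': array([ 9.93521811e-01,  1.13637385e-01,  6.33984570e-05, -9.75216286e-04]), 'ft_force': array([-0.20835423, -0.17429161,  0.09730189]), 'moment': array([0.05471271, 0.01966338, 0.05337866]), 'grip_force': 0.0, 'grip_width': 0.08713592166743184}
```

View pics/top0.png

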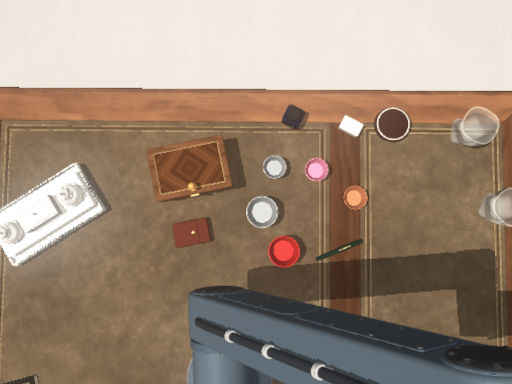

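View pics/scene0.png

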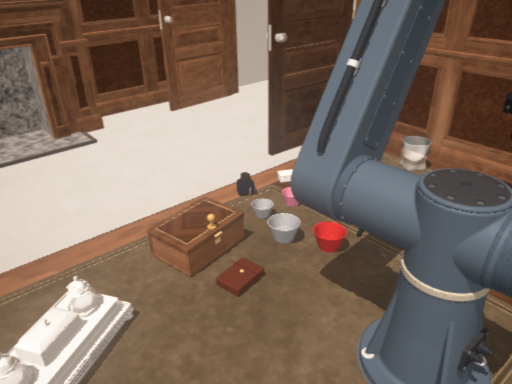

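Top view: the grey cup candidates are (275,167) small, (262,211) larger, pink (317,169) and red (284,251). The description picks the smaller grey one at (275,167). The copper cup is at (355,197), the knob at about (193,187) and the box around (190,168). Next I'll measure these and check the choice in one crop.

```bash
cat > m.py <<'E'
from h import *
im,d,P=load('top0')
hsv=cv2.cvtColor(im,cv2.COLOR_RGB2HSV)
print([ (c,hsv[c[1],c[0]].tolist()) for c in [(275,167),(262,211),(317,169),(355,197),(193,187)]])
def blob(mask,c,r):
    m=np.zeros_like(mask);m[c[1]-r:c[1]+r,c[0]-r:c[0]+r]=mask[c[1]-r:c[1]+r,c[0]-r:c[0]+r]
    cs,_=cv2.findContours(m,cv2.RETR_EXTERNAL,cv2.CHAIN_APPROX_NONE);return cv2.convexHull(max(cs,key=cv2.contourArea))
# things above desk by depth
v,u=np.mgrid[:384,:512]; W=world(u,v,d,P)
for n,c,r in [('steel',(275,167),18),('big',(262,211),22),('pink',(317,169),16),('copper',(355,197),18),('ink',(293,116),16),('stamp',(351,126),16),('case',(192,232),26)]:
    m=((W[...,2]>0.012)&(d>0)).astype(np.uint8)*255
    k=blob(m,c,r); ctr,rad=cv2.minEnclosingCircle(k)
    M=cv2.moments(k); cu,cv_=M['m10']/M['m00'],M['m01']/M['m00']
    zz=W[c[1]-r:c[1]+r,c[0]-r:c[0]+r,2]; h=np.percentile(zz[zz>0.012],95)
    p=plane(k[:,0,0].astype(float),k[:,0,1].astype(float),.036 if n in('steel','copper','pink') else h,P)
    (x,y),R=cv2.minEnclosingCircle(p[:,:2].astype(np.float32)); 
    print(n,'h',h.round(3),'ctr',round(x,4),round(y,4),'R',round(R,4),'px',round(cu,1),round(cv_,1),plane(cu,cv_,h,P).round(4))
# box: lid top
m=((abs(W[...,2]-.079)<.01)&(u<240)&(u>140)&(v>125)&(v<210)).astype(np.uint8)*255
cs,_=cv2.findContours(m,cv2.RETR_EXTERNAL,cv2.CHAIN_APPROX_NONE);k=max(cs,key=cv2.contourArea)
b=cv2.boxPoints(cv2.minAreaRect(k)); p=plane(b[:,0],b[:,1],.079,P);print('lid corners',p.round(4).tolist(),[np.linalg.norm(p[i]-p[i-1]).round(3) for i in range(4)])
kn=(W[...,2]>.095)&(u<240)&(u>140)&(v>125)&(v<210);print('knob',kn.sum(),W[kn].mean(0),W[kn].max(0), u[kn].mean(),v[kn].mean(), plane(u[kn].mean(),v[kn].mean(),.108,P))
cv2.imwrite('pics/crop.png',cv2.resize(im[95:265,140:385,::-1],None,fx=3,fy=3,interpolation=cv2.INTER_CUBIC))
E
python3 m.py
```

```text
[((275, 167), [15, 4, 232]), ((262, 211), [18, 6, 231]), ((317, 169), [167, 62, 254]), ((355, 197), [12, 134, 250]), ((193, 187), [17, 150, 196])]
steel h 0.039 ctr 0.5414 -0.11 R 0.0298 px 273.9 166.8 [ 0.5408 -0.1102  0.0386]
big h 0.049 ctr 0.4253 -0.0788 R 0.0401 px 261.3 211.9 [ 0.4252 -0.0788  0.0487]
pink h 0.036 ctr 0.5357 -0.2178 R 0.0295 px 315.8 169.3 [ 0.5357 -0.2177  0.0365]
copper h 0.038 ctr 0.4645 -0.3168 R 0.0296 px 354.8 197.4 [ 0.4646 -0.3167  0.0375]
ink h 0.061 ctr 0.6666 -0.1559 R 0.031 px 292.9 116.9 [ 0.6655 -0.1564  0.0613]
stamp h 0.028 ctr 0.6508 -0.3084 R 0.0304 px 350.5 126.0 [ 0.6502 -0.3085  0.0284]
case h 0.025 ctr 0.3711 0.1011 R 0.0532 px 190.7 232.5 [0.3709 0.1013 0.025 ]
lid corners [[0.5769, 0.2123, 0.079], [0.617, 0.0221, 0.079], [0.4836, -0.0063, 0.079], [0.4439, 0.1824, 0.079]] [np.float64(0.136), np.float64(0.194), np.float64(0.136), np.float64(0.193)]
knob 73 [0.45305826 0.02994622 0.59323976] [0.49258049 0.09937907 1.24940429] 192.3013698630137 180.42465753424656 [0.49848533 0.08925306 0.108     ]
```

View pics/crop.png

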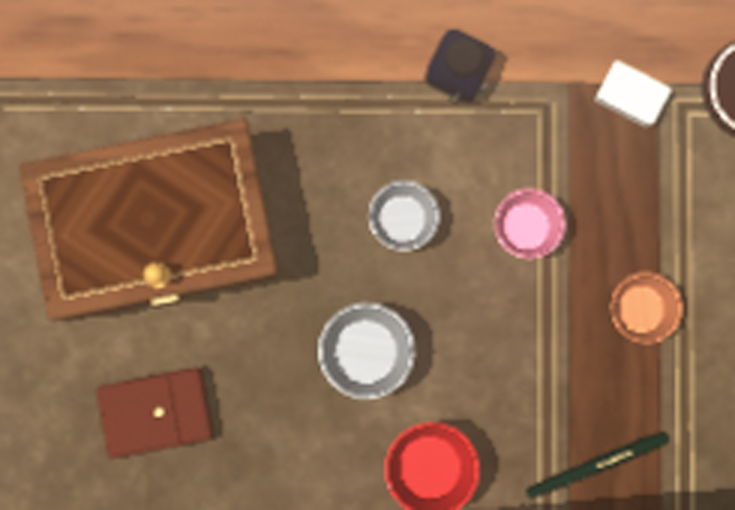

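The crop confirms it: the small grey cup, at (405,215) in the crop, is the steel cup, and the copper cup is at (647,308). I'll move above the copper cup.

>>> {"method": "arm_command", "body": {
  "deltas": [1,0.038,-0.021,0.007,0,1,0.038,-0.021,0.007,0,1,0.038,-0.021,0.007,0,1,0.038,-0.021,0.007,0,1,0.038,-0.021,0.007,0,1,0.038,-0.021,0.007,0,1,0.038,-0.021,0.007,0,1,0.038,-0.021,0.007,0,1,0.038,-0.021,0.007,0,1,0.038,-0.021,0.007,0,1,0,0,0,0,1,0,0,0,0],
  "newtons": 15
}}

```text
time: 1.6
position: [0.4636, -0.3185, 0.1524]
tool_rot: [0.993, 0.114, -0.0, -0.0]
ft_force: [-0.4, -0.6, -0.8]
grip_width: 0.0869
grip_force: 0.0
```

```bash
python3 - <<'E'
from h import *
o=status.get_obs();print(o['time'],o['position'],o['tool_rot'])
im,d,P=grab('wrist','w1');print(P['intrinsics'].round(1).tolist(),np.linalg.inv(P['camera_from_world'])[:3].round(3).tolist())
E
```

```text
1.6 [ 0.46360656 -0.3185454   0.15235147] [ 9.93484564e-01  1.13966193e-01 -3.55109951e-04 -3.47538540e-05]
[[268.6, 0.0, 256.6], [0.0, 268.6, 188.4], [0.0, 0.0, 1.0]] [[0.227, 0.945, 0.237, 0.528], [-0.974, 0.22, 0.055, -0.303], [-0.0, -0.244, 0.97, 0.313]]
```

View pics/w1.png

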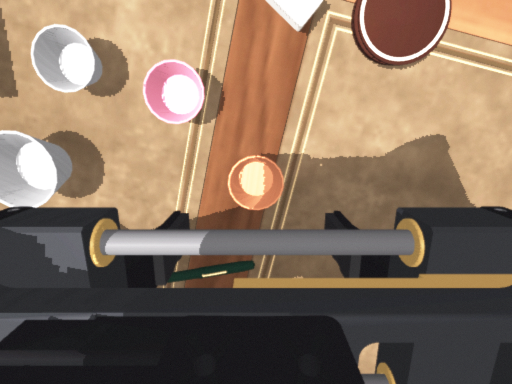

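The wrist view shows copper at (256,182), fully visible between the fingers, steel at (64,58) and pink at (174,92). I'll refine copper and steel here.

```bash
python3 - <<'E'
from h import *
im,d,P=load('w1')
v,u=np.mgrid[:384,:512]; W=world(u,v,d,P)
for n,c,r in [('copper',(256,182),36),('steel',(64,58),42)]:
    s=np.s_[c[1]-r:c[1]+r,c[0]-r:c[0]+r]
    m=np.zeros((384,512),np.uint8); m[s]=((W[s][...,2]>.010)&(W[s][...,2]<.05)&(d[s]>0))*255
    cs,_=cv2.findContours(m,cv2.RETR_EXTERNAL,cv2.CHAIN_APPROX_NONE);k=max(cs,key=cv2.contourArea)[:,0]
    z=W[k[:,1],k[:,0],2]; print(n,'rim z max',np.percentile(W[s][...,2][m[s]>0],98))
    p=plane(k[:,0].astype(float),k[:,1].astype(float),.036,P)
    (x,y),R=cv2.minEnclosingCircle(p[:,:2].astype(np.float32));print('enc',x,y,R)
    q=W[s][(W[s][...,2]>.031)&(W[s][...,2]<.041)];A=np.c_[2*q[:,:2],np.ones(len(q))];t=np.linalg.lstsq(A,(q[:,:2]**2).sum(1),rcond=None)[0];print('rimfit',t[:2],np.sqrt(t[2]+t[:2]@t[:2]),len(q))
E
```

```text
copper rim z max 0.03518360424026706
enc 0.46542900800704956 -0.3162618577480316 0.029602693393826485
rimfit [ 0.46535265 -0.31626666] 0.028093717572206762 472
steel rim z max 0.0352852349697978
enc 0.5422782897949219 -0.11343403160572052 0.03238330036401749
rimfit [ 0.54188489 -0.11000185] 0.028184756195886566 751
```

>>> {"method": "arm_command", "body": {
  "deltas": [1,0.0022,-0.0017,0.02,0,1,0,0,0.025,0,1,0,0,0.025,0,1,0,0,0.025,0,1,0,0,0.02,0,1,0,0,0.011,0,1,0,0,0,0,1,0,0,0,0]
}}

```text
time: 2.65
position: [0.4659, -0.317, 0.0273]
tool_rot: [0.994, 0.113, 0.0, 0.001]
ft_force: [0.3, -0.2, -0.0]
grip_width: 0.0873
grip_force: 0.0
```

>>> {"method": "arm_command", "body": {
  "deltas": [0,0,0,0,0,-0.2,0,0,0,0,-1,0,0,0,0,-1,0,0,0,0,-1,0,0,0,0,-1,0,0,0,0],
  "newtons": 15
}}

```text
time: 3.4
position: [0.4658, -0.3164, 0.0267]
tool_rot: [0.994, 0.114, 0.0, 0.0]
ft_force: [-0.2, 1.0, 2.9]
grip_width: 0.0574
grip_force: 15.0
```

>>> {"method": "arm_command", "body": {
  "deltas": [-1,0,0,-0.005,0,-1,0,0,-0.015,0,-1,0,0,-0.025,0,-1,0,0,-0.025,0,-1,0,0,-0.01,0,-1,0,0,0,0]
}}

```text
time: 4.15
position: [0.466, -0.3165, 0.1075]
tool_rot: [0.994, 0.114, 0.001, 0.001]
ft_force: [0.1, 0.8, -1.0]
grip_width: 0.0575
grip_force: 15.0
```

```bash
python3 - <<'E'
from h import *
o=status.get_obs();print(o['time'],o['position'],o['grip_width'],o['grip_force'])
grab('wrist','w2')
E
```

```text
4.15 [ 0.46599393 -0.31654624  0.1074615 ] 0.057502531383525304 14.999924643198028
```

View pics/w2.png

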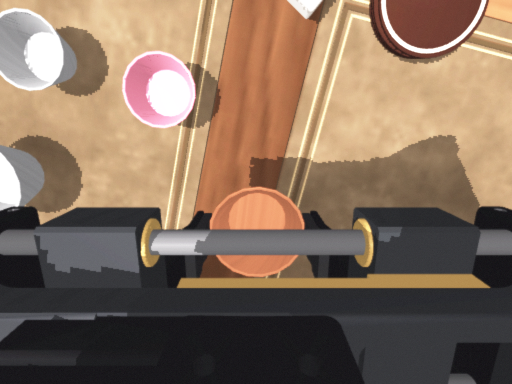

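The cup is held between the fingers, with its rim an ellipse around (257,230). I'll check its height, centre and tilt.

```bash
cat > rim.py <<'E'
from h import *
import sys
def rim(name,tcp):
    im,d,P=load(name);hsv=cv2.cvtColor(im,cv2.COLOR_RGB2HSV);v,u=np.mgrid[:384,:512];W=world(u,v,d,P)
    m=((hsv[...,0]<14)&(hsv[...,1]>100)&(hsv[...,2]>110)&(abs(W[...,0]-tcp[0])<.04)&(abs(W[...,1]-tcp[1])<.04)&(abs(W[...,2]-tcp[2])<.03)&(d>0))
    Q=W[m]; 
    # topmost point per azimuth sector = rim
    c=tcp[:2]; 
    for _ in range(3):
        a=np.arctan2(Q[:,1]-c[1],Q[:,0]-c[0]); R=[]
        for s in np.arange(-np.pi,np.pi,.2):
            k=Q[(a>=s)&(a<s+.2)]
            if len(k)>6: R.append(k[np.argsort(k[:,2])[-5:]].mean(0))
        R=np.array(R);A=np.c_[2*R[:,:2],np.ones(len(R))];t=np.linalg.lstsq(A,(R[:,:2]**2).sum(1),rcond=None)[0];c=t[:2]
    pl=np.linalg.lstsq(np.c_[R[:,:2]-c,np.ones(len(R))],R[:,2],rcond=None)[0]
    print(len(Q),len(R),'centre-tcp',c-tcp[:2],'r',np.sqrt(t[2]+c@c),'slopes',pl[:2],'rim z-tcp',pl[2]-tcp[2], 'resid',np.std(R[:,2]-pl[2]-(R[:,:2]-c)@pl[:2]))
if __name__=='__main__': rim('w2',np.array([.4658,-.3164,.1065]))
E
python3 rim.py
```

```text
4467 32 centre-tcp [-0.00014312  0.00037031] r 0.027828076687010726 slopes [ 0.02605384 -0.00234859] rim z-tcp 0.007239855610715107 resid 0.005713654404981303
```

>>> {"method": "arm_command", "body": {
  "deltas": [-1,0.008,-0.012,0,0,-1,0.015,-0.023,0,0,-1,0.02,-0.03,0,0,-1,0.02,-0.03,0,0,-1,0.02,-0.03,0,0,-1,0.018,-0.03,0,0,-1,0.012,-0.018,0,0,-1,0.007,-0.011,0,0,-1,0,0,0,0,-1,0,0,0,0,-1,0,0,0,0]
}}

```text
time: 5.58
position: [0.5409, -0.1108, 0.1065]
tool_rot: [0.994, 0.113, -0.0, 0.0]
ft_force: [0.0, 0.5, -1.0]
grip_width: 0.0575
grip_force: 15.0
```

```bash
python3 - <<'E'
from h import *
o=status.get_obs();print(o['time'],o['position'],o['grip_width'],o['ft_force'])
grab('wrist','w3');grab('scene','s3')
im,_,_=load('s3'); im2,_,_=load('w3')
a=cv2.resize(im[140:290,200:350,::-1],(400,400),interpolation=cv2.INTER_CUBIC)
b=cv2.resize(im2[140:320,166:346,::-1],(400,400),interpolation=cv2.INTER_CUBIC)
cv2.imwrite('pics/c3.png',np.hstack([a,b]))
E
```

```text
5.575 [ 0.54085449 -0.11078359  0.10650148] 0.05754508808216541 [ 0.01071049  0.52637158 -0.99671377]
```

View pics/c3.png

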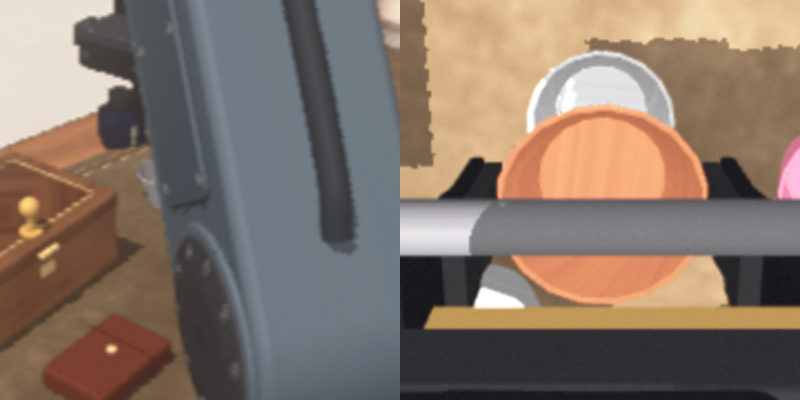

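The steel cup sits directly behind and below the held copper cup in the oblique wrist view, which fits the alignment. I'll lower in stages, first nudging by 0.7 mm.

>>> {"method": "arm_command", "body": {
  "deltas": [-1,0.0008,-0.0006,0.012,0,-1,0,0,0.018,0,-1,0,0,0.012,0,-1,0,0,0.008,0,-1,0,0,0.005,0,-1,0,0,0,0,-1,0,0,0,0]
}}

```text
time: 6.55
position: [0.542, -0.1093, 0.0519]
tool_rot: [0.994, 0.114, 0.0, 0.0]
ft_force: [1.1, -0.5, -1.2]
grip_width: 0.0573
grip_force: 15.0
```

>>> {"method": "arm_command", "body": {
  "deltas": [-1,0,0,0.004,0,-1,0,0,0.003,0,-1,0,0,0.002,0,-1,0,0,0,0]
}}

```text
time: 7.05
position: [0.5415, -0.1091, 0.0423]
tool_rot: [0.994, 0.114, -0.0, -0.0]
ft_force: [-0.6, 1.0, -0.9]
grip_width: 0.0575
grip_force: 15.0
```

>>> {"method": "arm_command", "body": {
  "deltas": [-1,0,0,0.0015,0,-1,0,0,0.001,0,-1,0,0,0,0]
}}

```text
time: 7.42
position: [0.5417, -0.1092, 0.04]
tool_rot: [0.994, 0.114, 0.0, 0.0]
ft_force: [-0.7, 0.5, -1.8]
grip_width: 0.0577
grip_force: 15.0
```

>>> {"method": "arm_command", "body": {
  "deltas": [-1,0,0,0.001,0,-1,0,0,0,0,0.45,0,0,0,0,0.7,0,0,0,0,0.7,0,0,0,0,0.7,0,0,0,0]
}}

```text
time: 8.18
position: [0.5417, -0.1091, 0.0391]
tool_rot: [0.994, 0.114, -0.0, -0.0]
ft_force: [-0.3, -0.0, -0.4]
grip_width: 0.0733
grip_force: 0.0
```

>>> {"method": "arm_command", "body": {
  "deltas": [0.7,0,0,-0.005,0,0.7,0,0,-0.02,0,0.7,0,0,-0.04,0,0.7,0,0,-0.05,0,0.7,-0.01,0,-0.04,0,0.7,-0.02,0,-0.02,0,0.7,0,0,0,0,0.7,0,0,0,0]
}}

```text
time: 9.18
position: [0.5125, -0.1158, 0.2135]
tool_rot: [0.994, 0.114, -0.0, -0.0]
ft_force: [-0.2, 0.5, -0.2]
grip_width: 0.074
grip_force: 0.0
```

```bash
python3 - <<'E'
from h import *
o=status.get_obs();print(o['time'],o['position'],o['grip_width'],o['ft_force'])
im,d,P=grab('wrist','w4')
v,u=np.mgrid[:384,:512];W=world(u,v,d,P);N=(np.hypot(W[...,0]-.5416,W[...,1]+.11)<.045)&(d>0)
for lo,hi in[(.028,.04),(.043,.053)]:
    q=W[N&(W[...,2]>lo)&(W[...,2]<hi)]; print(lo,len(q),cv2.minEnclosingCircle(q[:,:2].astype(np.float32)), np.percentile(q[:,2],98))
q=W[N];print('max z',np.percentile(q[:,2],99.5))
R=W[N&(W[...,2]>.044)];print('plane slopes',np.linalg.lstsq(np.c_[R[:,:2],np.ones(len(R))],R[:,2],rcond=None)[0][:2])
E
```

```text
9.175 [ 0.51248663 -0.11577098  0.21350758] 0.07399555213969343 [-0.21064065  0.45957094 -0.1513321 ]
0.028 485 ((0.5435741543769836, -0.10954916477203369), 0.028575880452990532) 0.03975751015209786
0.043 378 ((0.5411849617958069, -0.10895266383886337), 0.029709672555327415) 0.04774032766045626
max z 0.33335155176492526
plane slopes [-0.62895988 -0.04538738]
```

View pics/w4.png

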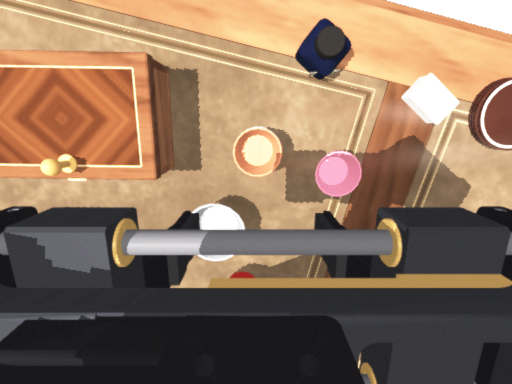

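The nest is good: the copper rim is at z≈0.048, centred on the steel cup, which has not moved. In the wrist view the pair is at (258,151) and the knob at (50,167). Next I'll move above the knob.

>>> {"method": "arm_command", "body": {
  "deltas": [0.7,0.001,-0.012,0,0.02,0.7,0.002,-0.025,0,0,0.7,0.003,-0.036,0,0,0.4,0.003,-0.036,0,0,0.4,0.003,-0.036,0,0,0.4,0.002,-0.033,0,0,0.4,0.002,-0.02,0,0,0.4,0.001,-0.011,0,0,0.4,0,0,0,0,0.4,0,0,0,0]
}}

```text
time: 10.48
position: [0.486, 0.0915, 0.2137]
tool_rot: [0.995, 0.103, -0.0, 0.0]
ft_force: [0.7, 0.0, 0.2]
grip_width: 0.0609
grip_force: 0.0
```

```bash
cat > k.py <<'E'
from h import *
o=status.get_obs();print(o['time'],o['position'],o['tool_rot'])
im,d,P=grab('wrist','w5');v,u=np.mgrid[:384,:512];W=world(u,v,d,P)
m=(W[...,2]>.097)&(W[...,2]<.118)&(abs(W[...,0]-.482)<.03)&(abs(W[...,1]-.092)<.03)&(d>0)
q=W[m];print(len(q),q.mean(0),q.max(0),u[m].mean(),v[m].mean())
f=np.linalg.lstsq(np.c_[2*q,np.ones(len(q))],(q**2).sum(1),rcond=None)[0];print('sphere',f[:3],np.sqrt(f[3]+f[:3]@f[:3]))
print('ray@.106',plane(u[m].mean(),v[m].mean(),.106,P))
# right/left edges of lid front: lid top mask
L=((abs(W[...,2]-.079)<.006)&(d>0)).astype(np.uint8)*255
cs,_=cv2.findContours(L,cv2.RETR_EXTERNAL,cv2.CHAIN_APPROX_NONE);k=max(cs,key=cv2.contourArea)
b=cv2.boxPoints(cv2.minAreaRect(W[k[:,0,1],k[:,0,0],:2].astype(np.float32)));print(b)
cv2.imwrite('pics/w5.png',im[...,::-1])
E
python3 k.py
```

```text
10.475 [0.48600803 0.091455   0.21373163] [ 9.94634937e-01  1.03447041e-01 -1.90667009e-04  1.26561621e-04]
229 [0.48661572 0.0945422  0.10830596] [0.49432556 0.10316295 0.11196294] 254.33624454148472 186.76855895196508
sphere [0.48545329 0.09422191 0.10289412] 0.008618437635358503
ray@.106 [0.48606288 0.09444486 0.106     ]
[[ 0.44699028  0.18501751]
 [ 0.48819652 -0.0046605 ]
 [ 0.6187496   0.02370127]
 [ 0.5775434   0.21337928]]
```

View pics/w5.png

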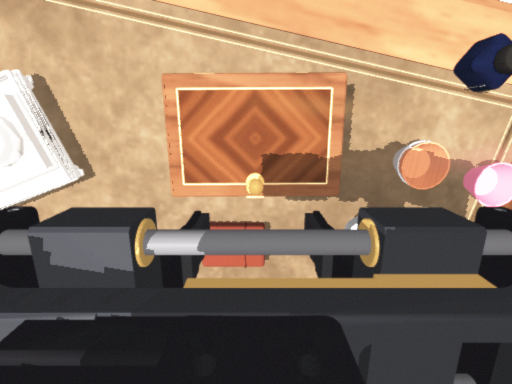

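The ball centre is (0.4855, 0.0942, 0.103) with r≈8.6 mm, which matches the description, and it sits at pixel (254,187). I'll descend and grip it.

>>> {"method": "arm_command", "body": {
  "deltas": [0.3,0,-0.0027,0.02,0,0.3,0,0,0.03,0,0.3,0,0,0.03,0,0.3,0,0,0.025,0,0.3,0,0,0.015,0,0.3,0,0,0.0067,0,0.3,0,0,0,0,0,0,0,0,0,-0.4,0,0,0,0,-1,0,0,0,0,-1,0,0,0,0,-1,0,0,0,0],
  "newtons": 25
}}

```text
time: 12.02
position: [0.4855, 0.0936, 0.0875]
tool_rot: [0.995, 0.105, 0.0, 0.001]
ft_force: [-0.9, -3.3, 0.4]
grip_width: 0.016
grip_force: 25.0
```

>>> {"method": "arm_command", "body": {
  "deltas": [-1,0.0019,0,-0.005,0,-1,0.0024,0,-0.0049,0,-1,0.0051,0,-0.0096,0,-1,0.0059,0,-0.009,0,-1,0.0068,0,-0.0085,0,-1,0.0075,0,-0.0079,0,-1,0,0,0,0]
}}

```text
time: 12.9
position: [0.5145, 0.0999, 0.1327]
tool_rot: [0.995, 0.104, 0.0, 0.001]
ft_force: [-0.0, -6.0, -0.6]
grip_width: 0.016
grip_force: 25.0
```

>>> {"method": "arm_command", "body": {
  "deltas": [-1,0.008,0.0005,-0.0072,0,-1,0.0087,0,-0.0065,0,-1,0.0092,0,-0.0057,0,-1,0.0097,0,-0.0048,0,-1,0.01,0,-0.004,0,-1,0.0104,0,-0.0032,0,-1,0.0053,0,-0.0012,0,-1,0.0053,0,-0.001,0,-1,0,0,0,0,-1,0,0,0,0]
}}

```text
time: 14.15
position: [0.5796, 0.1139, 0.1662]
tool_rot: [0.995, 0.104, 0.0, 0.0]
ft_force: [-0.1, -5.6, 3.3]
grip_width: 0.0162
grip_force: 25.0
```

```bash
python3 - <<'E'
from h import *
o=status.get_obs();print(o['time'],o['position'],o['tool_rot'],o['ft_force'])
for n in('wrist','scene','top'): grab(n,n+'6')
a=[cv2.resize(load(n+'6')[0][y:y+h,x:x+w,::-1],(400,300)) for n,x,y,w,h in(('wrist',0,0,512,384),('scene',120,100,240,180),('top',130,80,240,180))]
cv2.imwrite('pics/c6.png',np.vstack([np.hstack(a[:2]),np.hstack([a[2],a[2]*0])]))
# lid top plane from scene/top depth
B=np.array([[.977,.212],[-.212,.977]]) # rows: box x,y in world
kb=np.array([.4855,.0942])
for n in('scene6','top6','wrist6'):
    im,d,P=load(n);v,u=np.mgrid[:384,:512];W=world(u,v,d,P);L=(W[...,:2]-kb)@B.T; bx=L[...,0]-.048;by=L[...,1]
    m=(d>0)&(abs(by)<.093)&(abs(by)>.02)&(bx>-.03)&(bx<.075)&(W[...,2]>.085)&(W[...,2]<.19)
    X=np.c_[bx[m],W[...,2][m]]; print(n,len(X))
    if len(X)>30:
        l=cv2.fitLine(X.astype(np.float32),cv2.DIST_HUBER,0,.001,.001).ravel(); print('dir deg',np.degrees(np.arctan2(l[1],-l[0])),'pt',l[2:],'dist of hinge',np.cross(l[:2],np.array([.068,.060])-l[2:]))
    N=(np.hypot(W[...,0]-.5416,W[...,1]+.11)<.035)&(W[...,2]>.043)&(W[...,2]<.06)&(d>0)
    print('nest',N.sum(),W[N].max(0) if N.any() else'')
E
```

```text
14.15 [0.57955308 0.11391157 0.16615183] [9.94607409e-01 1.03711130e-01 2.99567761e-04 1.17565221e-04] [-0.10578618 -5.64325089  3.33359724]
scene6 1293
dir deg -118.22076 pt [0.02267702 0.14374553] dist of hinge 0.0003347863363693526
nest 26 [ 0.57417903 -0.07766349  0.05080793]
top6 413
dir deg -124.49656 pt [0.01704548 0.17258644] dist of hinge -0.021769417901391266
nest 78 [ 0.56799626 -0.08215927  0.0526138 ]
wrist6 7236
dir deg -120.44326 pt [0.0597101  0.10945662] dist of hinge -0.017911937885726727
nest 267 [ 0.54806636 -0.08011534  0.04784772]<stdin>:14: DeprecationWarning: Arrays of 2-dimensional vectors are deprecated. Use arrays of 3-dimensional vectors instead. (deprecated in NumPy 2.0)
```

View pics/c6.png

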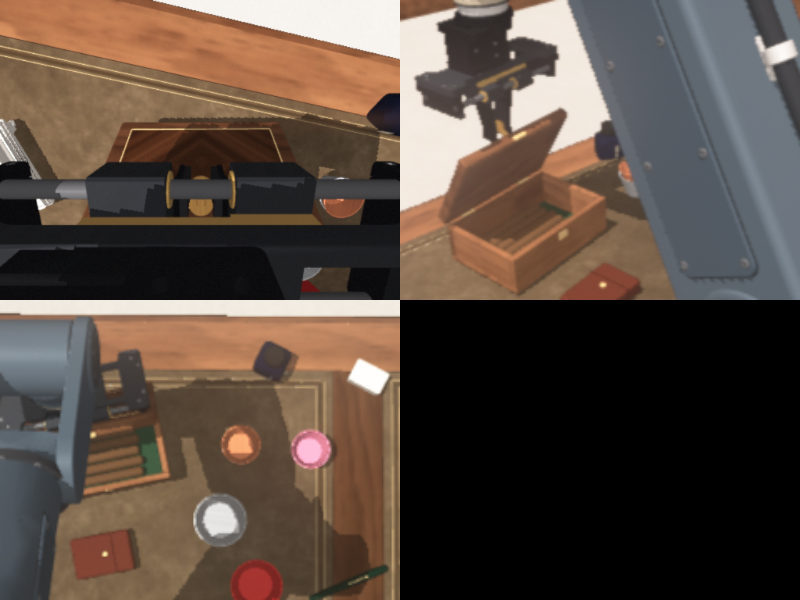

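The lid is open with the knob still held. Hand travel was 96 mm back and 79 mm up, which gives 60°, and the lid plane fitted from the wrist view reads 59.6°. The nested pair and the bystanders are in place, so I'm handing in.

```bash
python3 -c "
from rig import order
print(order.hand_in())"
```

```text
the job is handed in; nothing more can be done
None
```

I handed the job in at about 14 s: the copper cup stands inside the steel cup, both released, and the gripper still holds the lid open by its knob at 60° (about 59.6° by camera); nothing else looked disturbed in the last pictures.

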